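# Gauge the bar and hold its size in sprung tweezers

## Robot

A 7-joint arm with a two-finger parallel gripper is mounted at the origin on the work surface. World frame = base frame: x ahead of the robot, y to its left, z up, the work surface at z = 0. Lengths are in m, angles in rad, forces in N, time in s.
With the tool pointing down it reaches from about 0.4 to 0.85 m from the base axis. Payload 4.5 kg.
Tool frame: the origin (TCP) lies between the finger pads; the fingertips stand env.tip_reach ahead of it and the grasp point (between the pads) lies 6 mm ahead of it (env.tip_reach is the distance from the TCP to the fingertips, in m); z points along the fingers, y is the line along which they close (so a half turn about z gives the same grasp; the last joint's range is limited). The gripper opens to 88 mm and grips with 3 to 60 N. Pads are 18 mm wide; open, the fingers measure 123 mm over their backs; the gripper's body (75 mm by 187 mm) begins 45 mm behind the grasp point.
Start: joints at [-1.23, 0.689, -0.195, 1.565, 0.157, 0.902, -0.215], TCP at [0.189, 0.596, 0.232] pointing down, gripper open.
Joint ranges: [-3.01, 3.01], [-0.46, 2.08], [-1.47, 1.51], [0.13, 2.56], [-1, 4.14], [0.04, 2.09], [-2.66, 2.66]. Speed limits (rad/s): [2.57, 2.57, 3.14, 3.14, 3.14, 3.14, 3.14].

## Interface

Orientations are given as a rotation vector (axis times angle).
In Python, from cell import env, cams gives the robot as it stands. The module is installed in compiled form; this text tells all that it offers.
- The arm moves only by the tool send_rows, never from a script. Its argument "plan" is a list of rows, each an object of numbers: "tx", "ty", "tz": the shift along the tool's x, y, z in cm; "wx", "wy", "wz": the turn, a rotation vector about the tool's x, y, z in rad. A call has 1 to 12 rows; each row is the pose to reach, as a shift and turn from the pose commanded when the call began, along the tool's axes at that moment; what a row does not reach only later rows make up. A row lasts 1/12 s, in which the tool goes at most 41.7 mm and 7.16 degrees, less where a joint would pass 70% of its speed; a pose out of reach is approached as far as the arm can. A call with a gripper value outside its range is refused whole. "hand" is the opening, from 0 (shut) to 1 (fully open), set as the call begins (left out, the last holds). The fingers move at their own pace and stop on an object; "grip_force" is the grip in N (left out, the last holds). Time passes only in rows, so rows that repeat a pose let the fingers close. It gives the time, the measured TCP pose, the force, the opening and the grip force at its end, in the units of the state.
- env.get_state(): the state, without advancing time (a new reading comes with each control period).
- cams.snapshot(name): name is "scene" or "top" or "wrist"; returns (picture, depth): 420x560x3 uint8, red, green, blue; 420x560 float32, m along the optical axis (not along the pixel's ray), 0 where there is no reading.
- cams.camera_params(name): a dict with "K" (3x3 intrinsics, pixels), "k1" (the pictures are not rectified: a ray, as slopes to the right and down, at radius r is drawn at 1 + k1 r^2 times it, then the intrinsics apply), "world_from_camera" (4x4, takes a point from camera to world coordinates); the wrist camera has in their place "hand_eye" (4x4, takes a point from camera to tool coordinates, whose origin is the TCP and whose axes are the flange's). Camera axes: x right, y up, looking along -z (the intrinsics and any distortion apply to the point x, -y, -z); pixel columns grow to the right and rows downward; lengths in m; the calibration is good to about 2 mm. A picture is of the moment at which its call begins: read the wrist's pose just before it. camera_params takes no time and is no camera call.
- env.hand_in(): hands the job in; it is judged then, once.
The state is a dict: "time": time; "qpos": joint angles; "dq": joint speeds; "joint_efforts": joint torques, N m; "tcp_pos": TCP position; "tool_rot": TCP orientation; "wrist_force": force on the tool from outside, world axes, zero at the start; "moment": the same for the moment, N m; "gripper_width": finger opening in m; "finger_force": force on a finger pad.
Only numpy, scipy, OpenCV 4.12 (cv2) and the standard library are available. Lean on these libraries where they do the work, as an engineer would, in place of code of your own. Each camera call takes 0.05 s, during which the arm holds its last target. There are 200 camera calls.

## Task

One of two brass bars, 14 mm or 24 mm high, lies under the sprung foot of the blue height gauge: push the gauge's black knob down until the foot presses firmly on that bar and keep it there for a moment (half a second) to read its height, then let the foot spring back up. Then pick up the sprung tweezers by their red paddles, lift them well over 10 cm off the bench and squeeze them until the gap between the tips equals the height of the gauged bar to within 3 mm (moving arm's inner edge at the green line for 14 mm, at the yellow line for 24 mm). Finish while still holding them in the air at that steady gap, clear of the gauge, with both bars and everything else left where they were.

Things in the scene. Friction and masses are not known exactly. Their poses are not given: they have to be found in the camera images.
- gauge: Fixed blue height gauge, 120 mm tall without its spindle. Origin on the bench straight below the foot's axis; z up. The base (75 mm in x, 110 mm in y, 22 mm high) and column stand at +x of its frame (x 75 to 150 mm); an arm at 93 to 116 mm height carries the vertical spindle at x = y = 0.
- gauge_foot (a joint): Downward travel of the gauge's spindle in m, 0 (sprung up) to 0.050. Foot's underside is 55 mm above the bench at 0, so the height gauged = 55 mm - travel: about 31 mm travel on the 24 mm bar (yellow line behind the knob), 41 mm on the 14 mm bar (green line). Return spring: 1.6 N at the top plus 0.04 N per mm (3 N on a bar); push with about 5 to 15 N more to press the foot on the bar.
- knob_top (a point): Centre of the flat top of the black knob (32 mm diameter, 15 mm high) on the spindle: 180 mm above the bench with the foot up, moves down with it. Push it straight down with closed fingers.
- foot_face (a point): Centre of the underside of the gauge's round steel foot (22 mm diameter), straight below the knob; 55 mm above the bench with the foot up.
- bar_low: Loose brass bar 26 x 60 x 14 mm (x, y, height), 0.19 kg; origin at the centre of its underside. One bar lies under the gauge's foot, the other in the middle of the bench; which is which varies.
- bar_high: Loose brass bar 26 x 60 x 24 mm (x, y, height), 0.32 kg; origin at the centre of its underside.
- tweezers: Loose dark steel sprung tweezers lying flat on the bench, 0.1 kg, 170 mm long, arms 15 mm high. Origin at the underside, between the red paddles; +x points to the tips (65 mm ahead of the origin), pivot 90 mm behind the origin, z up; fixed arm at -y, moving arm at +y. Grip along y over the paddles: 55 mm wide when open, 48 mm at tip gap 24 mm, 42 mm at 14 mm.
- paddle_fixed (a point): Centre of the outer face of the fixed arm's red paddle (26 mm long along x, 34 mm high from the bench): tweezers frame x 0, y -22.5, z 17 mm.
- paddle_moving (a point): The same on the moving arm's paddle; at y +22.5 mm when the arms are parallel (gap 19 mm), 10 mm further out when open. The spring pushes on the paddles with about 7 N when open, 10 N at tip gap 24 mm, 13 N at 14 mm.
- scale (a point): White scale strip, 10 x 64 mm, that crosses under both arms 45 mm ahead of the tweezers' origin, with a yellow and a green line between the arms: the tip gap is 24 mm when the moving arm's inner edge stands at the yellow line, 14 mm at the green line. This point: midway between the two lines.
- tweezers_arm (a joint): Closing angle of the moving arm in rad, 0 = sprung open (tip gap 36 mm), 0.20 = stop (5 mm). Tip gap in mm = 19 + 155*sin(0.110 - angle): 24 mm at 0.078, 14 mm at 0.142.
- tip_fixed (a point): Inner end of the fixed arm's tip (tweezers frame x 65, y -9.5, z 7.5 mm). The tip gap is the distance between the two tip points.
- tip_moving (a point): Inner end of the moving arm's tip; 36 mm from tip_fixed when open.
- hammer: Bystander: hammer lying on the far side of the bench; leave alone.
- screwdriver: Bystander: screwdriver, 180 mm, lying near the robot; leave alone.
- wrench: Bystander: spanner lying at the right; leave alone.
- oil_can: Bystander: can, 56 mm diameter, 75 mm high, at the far left; leave alone.
- rivet_cup: Bystander: white cup, 68 mm diameter, 55 mm high, at the far right; leave alone.
- sheet_tray: Bystander: folded aluminium tray 150 x 110 x 30 mm at the left; leave alone.
Things that resemble listed ones, but are neither listed nor needed, are in the scene too. What is shaped like the gauge but orange is not meant.

How it is judged:
By the outcome, as a careful person would: the job done as asked, in the order asked, and still so for the second after the job is handed in, while the arm keeps its last pose, push and grip.
It also fails if it takes over 48 s, if anything falls off the work surface, if the arm or the gripper's body presses on something with over 40 N, if the wrist force passes 120 N, or if a joint passes its speed limit or range.

## Working session

There is one attempt and no reset: what is moved stays moved. The work goes in short steps, Python scripts to look and compute and a tool call to move; the robot and the scene stay as the last step left them, time stands still between calls to the robot, and variables do not carry over. Pictures are saved under pics/ and viewed, at most 11 in all, crops included, and the job is handed in when it is done.

Besides the shell and the picture viewer there is one more tool, called after "Call:" as name([rows], argument=value, ...), one row to a line, values as JSON. send_rows: Moves the arm, as the interface text tells. Its arguments: {"type":"object","properties":{"plan":{"type":"array"},"hand":{"type":"number"},"grip_force":{"type":"number"}},"required":["plan"]}

```bash
mkdir -p pics; cat > h.py <<'E'
import numpy as np, cv2
from cell import env, cams
from scipy.spatial.transform import Rotation as R
def snap(n):
    s=env.get_state(); im,d=cams.snapshot(n); p=cams.camera_params(n)
    if n=='wrist':
        T=np.eye(4); T[:3,:3]=R.from_rotvec(s['tool_rot']).as_matrix(); T[:3,3]=s['tcp_pos']; T=T@np.array(p['hand_eye'])
    else: T=np.array(p['world_from_camera'])
    return im,d,np.array(p['K']),p['k1'],T
def cloud(d,K,k1,T):
    v,u=np.mgrid[:d.shape[0],:d.shape[1]].astype(float)
    pts=np.stack([u,v],-1).reshape(-1,1,2)
    n=cv2.undistortPoints(pts,K,np.array([k1,0,0,0,0.])).reshape(*d.shape,2)
    c=np.stack([n[...,0]*d,-n[...,1]*d,-d],-1)
    return c@T[:3,:3].T+T[:3,3]
def save(n,im): cv2.imwrite(f'pics/{n}.png',im[...,::-1])
def tool(p):  # world point -> shift in cm in tool axes from current TCP
    s=env.get_state(); return R.from_rotvec(s['tool_rot']).inv().apply(np.array(p)-s['tcp_pos'])*100
E
python3 - <<'E'
from h import *
s=env.get_state(); print(s, env.tip_reach)
ims=[]
for n in('top','scene'):
    im,d,K,k1,T=snap(n); X=cloud(d,K,k1,T); np.savez(f'{n}.npz',im=im,X=X,d=d); save(n+'0',im)
E
```

```text
{'time': 0.0, 'qpos': array([-1.23019789,  0.68999126, -0.1945027 ,  1.56632864,  0.157295  ,
        0.90248937, -0.21508859]), 'dq': array([-0.00106318,  0.00132162, -0.0002719 , -0.00081543, -0.0013288 ,
       -0.00104292,  0.00045493]), 'joint_efforts': array([ 4.90088787e-04, -5.27565622e+01, -1.26695998e+00, -1.53433228e+01,
       -5.27062488e-02,  6.53696770e-03,  1.76340864e-04]), 'tcp_pos': array([0.18861511, 0.59519287, 0.23140932]), 'tool_rot': array([-4.79880001e-01, -3.10457567e+00,  2.85943912e-03]), 'wrist_force': array([ 0.28791182, -0.06213975, -0.23898169]), 'moment': array([ 0.01441886, -0.02176607, -0.00091457]), 'finger_force': 0.0, 'gripper_width': 0.08795754039510092} 0.025
```

View pics/top0.png

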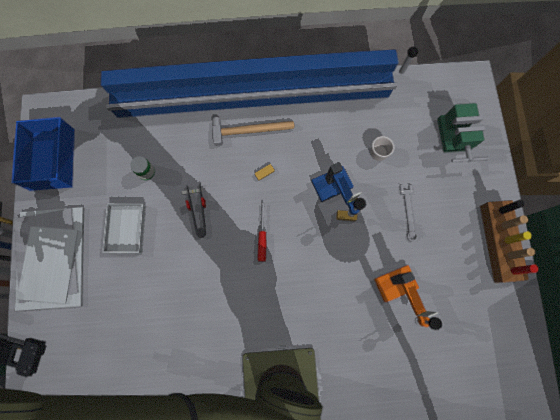

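View pics/scene0.png

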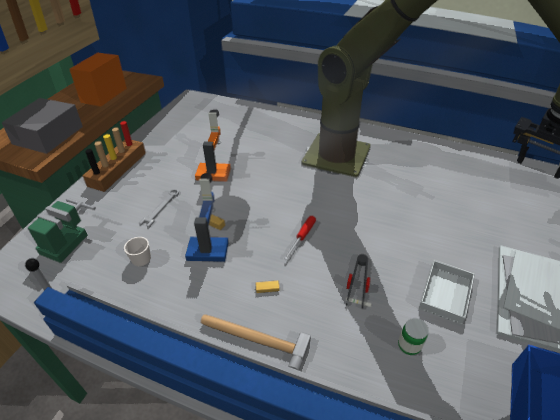

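The top view shows the blue gauge with its knob at about (360,204), the tweezers with tips up and red paddles at about (188,203) and (203,203), and the free bar at (264,171). The orange gauge at (405,285) is the decoy.

```bash
python3 - <<'E'
from h import *
f=np.load('top.npz'); im=f['im'].astype(int); X=f['X']
v,u=np.mgrid[:420,:560]
def box(a,b,c,d): return (u>=a)&(u<=b)&(v>=c)&(v<=d)
def st(n,m): 
    P=X[m]; print(n,m.sum(),np.median(P,0).round(4),P.min(0).round(3),P.max(0).round(3))
z=X[...,2]
st('knob',box(345,375,190,220)&(z>.165)&(z<.2))
b=box(305,375,155,220)
st('arm',b&(z>.1)&(z<.13)); 
m=b&(z>.012)&(z<.03)&(im[...,2]>im[...,0]*1.8)
st('base',m)
r,g,bl=im[...,0],im[...,1],im[...,2]
red=(r>90)&(g<r*.5)&(bl<r*.5)&box(178,215,175,225)
n,l=cv2.connectedComponents(red.astype(np.uint8))
for i in range(1,n):
    if (l==i).sum()>3: st('red',l==i); print(u[l==i].mean(),v[l==i].mean())
tw=box(175,215,175,245)&(z>.008)&(z<.05); st('tw',tw)
yel=(r>100)&(g>r*.6)&(bl<r*.5)
st('bar mid',yel&box(250,280,155,185)); st('bar gauge',yel&box(330,360,205,225))
crop=im[150:250,160:390].astype(np.uint8); save('c1',cv2.resize(crop,None,fx=3.4,fy=3.4,interpolation=cv2.INTER_CUBIC))
np.savetxt('tw.txt',X[tw][:, :3])
E
```

```text
knob 145 [ 0.4783 -0.2415  0.1798] [ 0.461 -0.258  0.167] [ 0.504 -0.223  0.191]
arm 418 [ 0.5372 -0.2206  0.115 ] [ 0.464 -0.255  0.1  ] [ 0.599 -0.184  0.13 ]
base 498 [ 0.5723 -0.1848  0.0221] [ 0.53  -0.267  0.012] [ 0.635 -0.145  0.029]
red 14 [0.5534 0.1934 0.0341] [0.544 0.19  0.031] [0.563 0.197 0.036]
202.21428571428572 201.0
red 13 [0.5474 0.239  0.0342] [0.538 0.235 0.03 ] [0.558 0.242 0.039]
187.0 204.0
tw 320 [0.5294 0.2077 0.0162] [0.448 0.189 0.008] [0.618 0.271 0.039]
bar mid 147 [0.637  0.     0.0141] [ 0.615 -0.029  0.008] [0.659 0.029 0.02 ]
bar gauge 89 [ 0.4785 -0.2334  0.024 ] [ 0.464 -0.266  0.02 ] [ 0.493 -0.212  0.03 ]
```

View pics/c1.png

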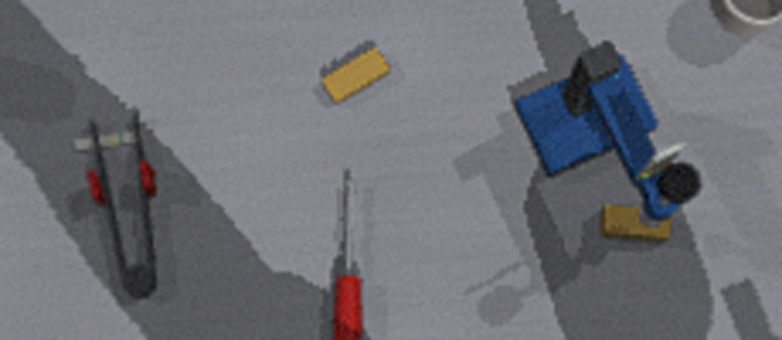

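The middle bar measures 14 mm and the gauged one 24 mm. Next I refine the knob position and gauge yaw, and work out the approach.

```bash
python3 - <<'E'
from h import *
v,u=np.mgrid[:420,:560]
f=np.load('top.npz'); X=f['X']; im=f['im'].astype(int)
z=X[...,2]; near=(np.hypot(X[...,0]-.478,X[...,1]+.2415)<.05)
m=near&(z>.174)&(z<.187)&(im.max(-1)<70); P=X[m]; print('top knob',m.sum(),P.mean(0),P.min(0),P.max(0))
m=near&(z>.12)&(im.min(-1)>90); print('plate',m.sum(),X[m].min(0),X[m].max(0)) if m.sum() else 0
f=np.load('scene.npz'); Y=f['X']; i2=f['im'].astype(int)
n2=np.hypot(Y[...,0]-.478,Y[...,1]+.2415)<.05
m=n2&(Y[...,2]>.172); print('scene', m.sum()); 
for n,k in(('dark',i2.max(-1)<70),('light',i2.min(-1)>80)):
    q=Y[n2&k&(Y[...,2]>.12)]
    if len(q): print(n,len(q),q.mean(0),q.min(0),q.max(0))
# base
m=(np.abs(z-.022)<.006)&(u>300)&(u<380)&(v>155)&(v<225)&(im[...,2]>im[...,0]*1.8)
print(cv2.minAreaRect((X[m][:,:2]*1000).astype(np.float32)))
for p in([.47,.36,.26],[.53,.05,.26],[.478,-.2415,.26]): print(tool(p).round(1))
# tweezers
T=np.loadtxt('tw.txt'); print(cv2.minAreaRect((T[:,:2]*1000).astype(np.float32)))
E
```

```text
top knob 106 [ 0.47620217 -0.24308026  0.17990846] [ 0.46129474 -0.25836282  0.17533536] [ 0.49065301 -0.22837764  0.18589145]
plate 24 [ 0.46200199 -0.25589737  0.15538985] [ 0.50357385 -0.22336543  0.19066472]
scene 117
dark 56 [ 0.47610371 -0.23961542  0.17843012] [ 0.46106671 -0.25460387  0.16543405] [ 0.49502634 -0.22209878  0.18512874]
light 194 [ 0.4999285  -0.23388745  0.15559741] [ 0.47279731 -0.25087085  0.12046404] [ 0.50723139 -0.22076808  0.18854413]
((581.8477172851562, -205.71470642089844), (74.7282943725586, 110.05361938476562), 19.649782180786133)
[-33.9 -13.9  -2.8]
[-49.  -41.7  -2.8]
[-52.9 -71.   -2.7]
((539.688720703125, 212.1261444091797), (178.62353515625, 64.77033233642578), 18.26496124267578)
```

Call:
send_rows([
  {"tx":-33.9,"ty":-13.9,"tz":-2.8},
  {"tx":-33.9,"ty":-13.9,"tz":-2.8},
  {"tx":-33.9,"ty":-13.9,"tz":-2.8},
  {"tx":-33.9,"ty":-13.9,"tz":-2.8},
  {"tx":-33.9,"ty":-13.9,"tz":-2.8},
  {"tx":-33.9,"ty":-13.9,"tz":-2.8},
  {"tx":-33.9,"ty":-13.9,"tz":-2.8},
  {"tx":-33.9,"ty":-13.9,"tz":-2.8},
  {"tx":-33.9,"ty":-13.9,"tz":-2.8},
  {"tx":-49,"ty":-41.7,"tz":-2.8},
  {"tx":-49,"ty":-41.7,"tz":-2.8},
  {"tx":-49,"ty":-41.7,"tz":-2.8},
], hand=0.9)

```text
schema error: expected keys tx, ty, tz, wx, wy, wz
```

```bash
python3 - <<'E'
from h import *
im,d,K,k1,T=snap('wrist'); save('w1',im); X=cloud(d,K,k1,T); np.savez('w1.npz',im=im,X=X)
print(env.get_state()['tcp_pos'],env.get_state()['tool_rot'])
for p in([.53,.05,.26],[.476,-.243,.26]): print(tool(p).round(1))
E
```

```text
[0.18861082 0.59535122 0.23160989] [-4.79835251e-01 -3.10459447e+00  2.18220718e-03]
[-49.  -41.7  -2.8]
[-52.7 -71.3  -2.7]
```

View pics/w1.png

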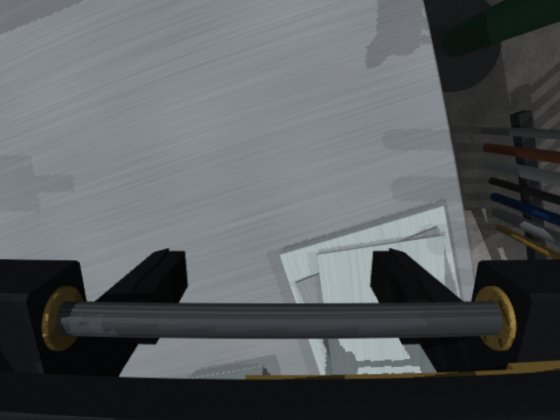

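The move was refused because every key is required, so the picture only shows the bare bench at the start pose.

Call:
send_rows([
  {"tx":-33.9,"ty":-13.9,"tz":-2.8,"wx":0,"wy":0,"wz":0},
  {"tx":-33.9,"ty":-13.9,"tz":-2.8,"wx":0,"wy":0,"wz":0},
  {"tx":-33.9,"ty":-13.9,"tz":-2.8,"wx":0,"wy":0,"wz":0},
  {"tx":-33.9,"ty":-13.9,"tz":-2.8,"wx":0,"wy":0,"wz":0},
  {"tx":-33.9,"ty":-13.9,"tz":-2.8,"wx":0,"wy":0,"wz":0},
  {"tx":-33.9,"ty":-13.9,"tz":-2.8,"wx":0,"wy":0,"wz":0},
  {"tx":-33.9,"ty":-13.9,"tz":-2.8,"wx":0,"wy":0,"wz":0},
  {"tx":-33.9,"ty":-13.9,"tz":-2.8,"wx":0,"wy":0,"wz":0},
  {"tx":-33.9,"ty":-13.9,"tz":-2.8,"wx":0,"wy":0,"wz":0},
  {"tx":-49,"ty":-41.7,"tz":-2.8,"wx":0,"wy":0,"wz":0},
  {"tx":-49,"ty":-41.7,"tz":-2.8,"wx":0,"wy":0,"wz":0},
  {"tx":-49,"ty":-41.7,"tz":-2.8,"wx":0,"wy":0,"wz":0},
], hand=0.9)

```text
time: 1.15
tcp_pos: [0.4939, 0.2363, 0.2599]
tool_rot: [-0.48, -3.104, 0.0]
wrist_force: [0.5, -0.4, 0.2]
gripper_width: 0.0794
finger_force: 0.0
```

```bash
python3 - <<'E'
from h import *
im,d,K,k1,T=snap('wrist'); save('w2',im); X=cloud(d,K,k1,T); np.savez('w2.npz',im=im,X=X)
print(env.get_state()['tcp_pos'],env.get_state()['tool_rot'])
for p in([.53,.05,.26],[.476,-.243,.26]): print(tool(p).round(1))
E
```

```text
[0.49644494 0.22394135 0.25948926] [ 0.5000768   3.10017248 -0.01658548]
[ -8.7 -15.5   0.1]
[-12.7 -45.    0.4]
```

View pics/w2.png

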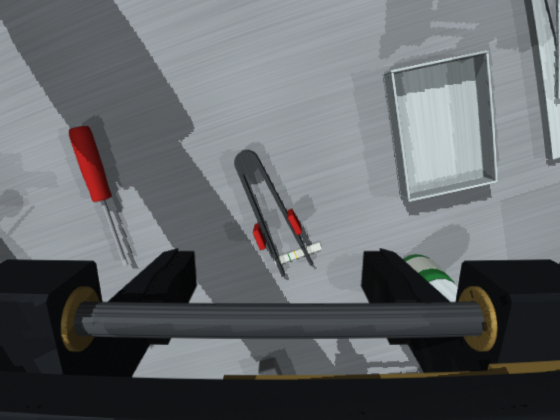

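The tweezers show clearly: pivot (247,165), fixed paddle (259,237), moving paddle (294,222), scale near (300,253). On to the knob, turning to line up with the gauge and closing the fingers.

Call:
send_rows([
  {"tx":-8.7,"ty":-15.5,"tz":0,"wx":0,"wy":0,"wz":-0.2},
  {"tx":-8.7,"ty":-15.5,"tz":0,"wx":0,"wy":0,"wz":-0.3},
  {"tx":-8.7,"ty":-15.5,"tz":0,"wx":0,"wy":0,"wz":-0.4},
  {"tx":-8.7,"ty":-15.5,"tz":0,"wx":0,"wy":0,"wz":-0.5},
  {"tx":-12.7,"ty":-45,"tz":0.2,"wx":0,"wy":0,"wz":-0.65},
  {"tx":-12.7,"ty":-45,"tz":0.2,"wx":0,"wy":0,"wz":-0.65},
  {"tx":-12.7,"ty":-45,"tz":0.2,"wx":0,"wy":0,"wz":-0.65},
  {"tx":-12.7,"ty":-45,"tz":0.2,"wx":0,"wy":0,"wz":-0.65},
  {"tx":-12.7,"ty":-45,"tz":0.2,"wx":0,"wy":0,"wz":-0.65},
  {"tx":-12.7,"ty":-45,"tz":0.2,"wx":0,"wy":0,"wz":-0.65},
  {"tx":-12.7,"ty":-45,"tz":0.2,"wx":0,"wy":0,"wz":-0.65},
  {"tx":-12.7,"ty":-45,"tz":0.2,"wx":0,"wy":0,"wz":-0.65},
], hand=0)

```text
time: 2.2
tcp_pos: [0.4764, -0.2363, 0.2576]
tool_rot: [0.523, -3.095, 0.005]
wrist_force: [0.2, -1.2, 0.4]
gripper_width: 0.0015
finger_force: 0.0
```

Call:
send_rows([
  {"tx":0,"ty":0,"tz":0,"wx":0,"wy":0,"wz":0},
  {"tx":0,"ty":0,"tz":0,"wx":0,"wy":0,"wz":0},
  {"tx":0,"ty":0,"tz":0,"wx":0,"wy":0,"wz":0},
])

```text
time: 2.45
tcp_pos: [0.4792, -0.2274, 0.2582]
tool_rot: [-0.539, 3.095, 0.002]
wrist_force: [0.0, -0.6, 0.7]
gripper_width: 0.0004
finger_force: 0.0
```

```bash
python3 - <<'E'
from h import *
s=env.get_state();M=R.from_rotvec(s['tool_rot']).as_matrix()
print(s['tcp_pos'],M.round(3), np.degrees(np.arctan2(M[1,1],M[0,1])),s['wrist_force'],s['gripper_width'])
print(tool([.476,-.243,.215]).round(2))
E
```

```text
[ 0.4792263  -0.22743508  0.25816992] [[-0.941 -0.338  0.   ]
 [-0.338  0.941  0.001]
 [-0.001  0.001 -1.   ]] 109.77419563303674 [ 0.04111979 -0.61520948  0.73791234] 0.00036121940603242575
[ 0.83 -1.36  4.31]
```

Call:
send_rows([
  {"tx":0.8,"ty":-1.35,"tz":0,"wx":0,"wy":0,"wz":0},
  {"tx":0.8,"ty":-1.35,"tz":2,"wx":0,"wy":0,"wz":0},
  {"tx":0.8,"ty":-1.35,"tz":4.3,"wx":0,"wy":0,"wz":0},
  {"tx":0.8,"ty":-1.35,"tz":4.3,"wx":0,"wy":0,"wz":0},
  {"tx":0.8,"ty":-1.35,"tz":4.3,"wx":0,"wy":0,"wz":0},
  {"tx":0.8,"ty":-1.35,"tz":4.3,"wx":0,"wy":0,"wz":0},
])

```text
time: 2.95
tcp_pos: [0.4769, -0.2432, 0.2161]
tool_rot: [-0.54, 3.093, 0.0]
wrist_force: [-0.4, 0.2, 0.6]
gripper_width: 0.0006
finger_force: 0.0
```

```bash
python3 - <<'E'
from h import *
s=env.get_state(); print(s['tcp_pos'],s['wrist_force'],tool([.476,-.243,.215]).round(2))
for n in('scene','top'):
    im,d,K,k1,T=snap(n); (x0,y0)=(150,130) if n=='scene' else (300,150)
    save('k_'+n,cv2.resize(im[y0:y0+100,x0:x0+120],None,fx=5,fy=5,interpolation=cv2.INTER_CUBIC))
E
```

```text
[ 0.47689366 -0.24317182  0.21610738] [-0.40431183  0.16248768  0.59688235] [0.08 0.05 0.11]
```

View pics/k_scene.png

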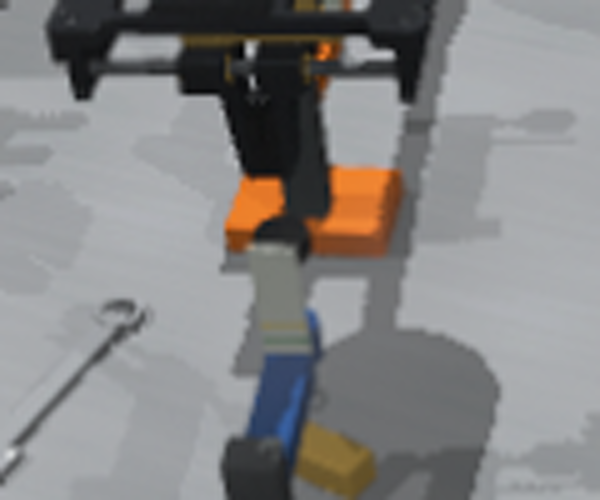

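The closed fingers stand right above the knob (280,235 in the crop) with the scale plate just beside it. Pushing down, expecting to stop near TCP z = 0.174.

Call:
send_rows([
  {"tx":0,"ty":0,"tz":0.7,"wx":0,"wy":0,"wz":0},
  {"tx":0,"ty":0,"tz":1.2,"wx":0,"wy":0,"wz":0},
  {"tx":0,"ty":0,"tz":1.7,"wx":0,"wy":0,"wz":0},
  {"tx":0,"ty":0,"tz":2.2,"wx":0,"wy":0,"wz":0},
  {"tx":0,"ty":0,"tz":2.7,"wx":0,"wy":0,"wz":0},
  {"tx":0,"ty":0,"tz":3.2,"wx":0,"wy":0,"wz":0},
  {"tx":0,"ty":0,"tz":3.6,"wx":0,"wy":0,"wz":0},
  {"tx":0,"ty":0,"tz":3.8,"wx":0,"wy":0,"wz":0},
  {"tx":0,"ty":0,"tz":3.9,"wx":0,"wy":0,"wz":0},
  {"tx":0,"ty":0,"tz":3.9,"wx":0,"wy":0,"wz":0},
])

```text
time: 3.88
tcp_pos: [0.4758, -0.2444, 0.176]
tool_rot: [0.537, -3.095, -0.0]
wrist_force: [-0.5, 0.2, 0.7]
gripper_width: 0.0003
finger_force: 0.0
```

```bash
python3 - <<'E'
from h import *
s=env.get_state(); print(s['tcp_pos'],s['wrist_force'],s['joint_efforts'])
im,d,K,k1,T=snap('scene')
save('k2',cv2.resize(im[130:250,150:270],None,fx=5,fy=5,interpolation=cv2.INTER_CUBIC))
E
```

```text
[ 0.47580312 -0.2444411   0.17598465] [-0.51966149  0.20304005  0.65084752] [-4.25942161e-02 -4.67047763e+01 -3.45089525e+00 -1.10786042e+01
  4.32593375e-02  3.92828160e-02 -1.24274794e-02]
```

View pics/k2.png

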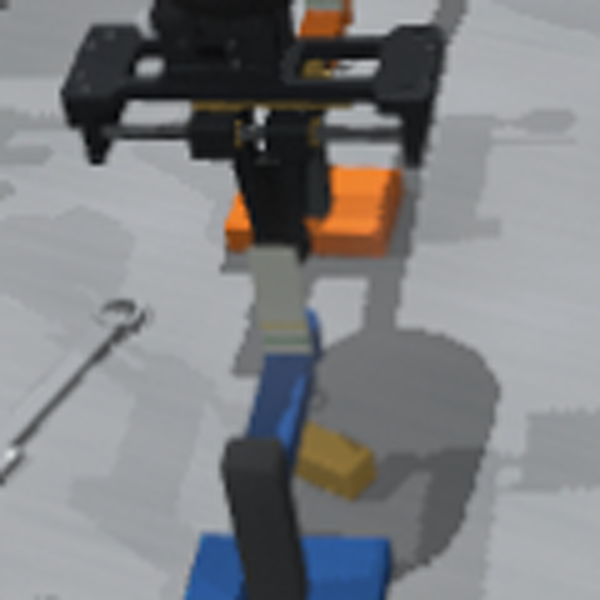

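The fingers hide the knob behind the plate, so the picture can't confirm contact. I keep going down gently, watching the force.

Call:
send_rows([
  {"tx":0,"ty":0,"tz":0.1,"wx":0,"wy":0,"wz":0},
  {"tx":0,"ty":0,"tz":0.2,"wx":0,"wy":0,"wz":0},
  {"tx":0,"ty":0,"tz":0.3,"wx":0,"wy":0,"wz":0},
  {"tx":0,"ty":0,"tz":0.3,"wx":0,"wy":0,"wz":0},
])

```text
time: 4.27
tcp_pos: [0.476, -0.2446, 0.1732]
tool_rot: [-0.536, 3.095, -0.0]
wrist_force: [-0.1, -1.0, 0.9]
gripper_width: 0.0004
finger_force: 0.4
```

Call:
send_rows([
  {"tx":0,"ty":0,"tz":0.1,"wx":0,"wy":0,"wz":0},
  {"tx":0,"ty":0,"tz":0.2,"wx":0,"wy":0,"wz":0},
  {"tx":0,"ty":0,"tz":0.2,"wx":0,"wy":0,"wz":0},
])

```text
time: 4.52
tcp_pos: [0.476, -0.2446, 0.1711]
tool_rot: [-0.536, 3.095, -0.0]
wrist_force: [0.0, 0.6, 1.8]
gripper_width: 0.0008
finger_force: 0.5
```

```bash
python3 - <<'E'
from h import *
s=env.get_state(); print(s['tcp_pos'],s['wrist_force'],s['moment'])
im,d,K,k1,T=snap('wrist'); save('k3',im); X=cloud(d,K,k1,T)
f=np.load('top.npz')
im,d,K,k1,T=snap('top'); X=cloud(d,K,k1,T)
m=np.hypot(X[...,0]-.476,X[...,1]+.243)<.03
print(np.percentile(X[m][:,2],[5,25,50,75]))
E
```

```text
[ 0.47597745 -0.24459307  0.17114971] [0.01014556 0.60547804 1.8352527 ] [-0.0388522  -0.04902929  0.01105924]
[1.42167945e-04 2.59579007e-01 5.41406223e-01 5.75398502e-01]
```

View pics/k3.png

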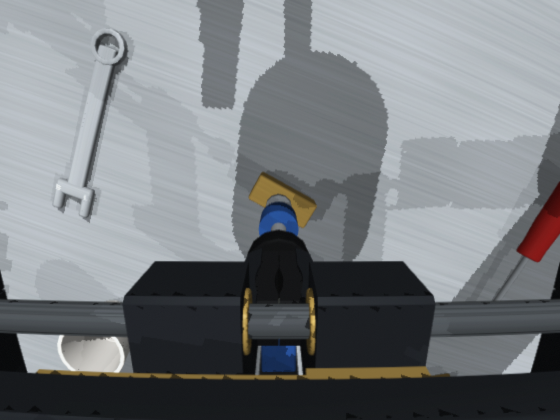

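The knob is under the fingertips (278,242), with the foot (278,203) near the bar (282,198). Pressing on in millimetres until the force rises.

Call:
send_rows([
  {"tx":0,"ty":0,"tz":0.1,"wx":0,"wy":0,"wz":0},
  {"tx":0,"ty":0,"tz":0.2,"wx":0,"wy":0,"wz":0},
  {"tx":0,"ty":0,"tz":0.2,"wx":0,"wy":0,"wz":0},
])

```text
time: 4.87
tcp_pos: [0.476, -0.2445, 0.1691]
tool_rot: [-0.536, 3.095, 0.0]
wrist_force: [0.5, -0.6, 0.5]
gripper_width: 0.0003
finger_force: 0.5
```

Call:
send_rows([
  {"tx":0,"ty":0,"tz":0.1,"wx":0,"wy":0,"wz":0},
  {"tx":0,"ty":0,"tz":0.2,"wx":0,"wy":0,"wz":0},
  {"tx":0,"ty":0,"tz":0.2,"wx":0,"wy":0,"wz":0},
])

```text
time: 5.12
tcp_pos: [0.4759, -0.2446, 0.167]
tool_rot: [-0.536, 3.095, 0.0]
wrist_force: [0.2, -0.2, 0.9]
gripper_width: 0.0006
finger_force: 0.5
```

```bash
python3 - <<'E'
from h import *
s=env.get_state(); print(s['tcp_pos'],s['wrist_force'],s['moment'],s['joint_efforts'].round(2))
im,d,K,k1,T=snap('wrist'); X=cloud(d,K,k1,T)
save('k4',cv2.resize(im[150:300,200:360],None,fx=3.75,fy=3.75,interpolation=cv2.INTER_CUBIC))
# points near the gauge axis: z profile by pixel row along column ~278
for v in range(170,262,6): print(v, X[v,279].round(3), im[v,279])
E
```

```text
[ 0.47594414 -0.2445594   0.16704187] [ 0.23029292 -0.18426247  0.89212169] [-0.03987486 -0.1630602   0.00597751] [-5.000e-02 -4.652e+01 -3.390e+00 -1.006e+01 -6.000e-02  2.800e-01
 -1.000e-02]
170 [ 0.454 -0.252 -0.   ] [111 115 119]
176 [ 0.459 -0.25  -0.001] [81 85 87]
182 [ 0.463 -0.249  0.009] [64 54 32]
188 [ 0.466 -0.248  0.024] [148 121  61]
194 [ 0.465 -0.248  0.053] [90 81 62]
200 [ 0.47  -0.247  0.053] [111 117 119]
206 [ 0.463 -0.249  0.101] [12 24 47]
212 [ 0.464 -0.249  0.116] [ 33  68 127]
218 [ 0.468 -0.248  0.115] [ 40  81 153]
224 [ 0.471 -0.246  0.116] [ 66  91 134]
230 [ 0.46  -0.25   0.162] [43 45 47]
236 [ 0.46  -0.25   0.172] [14 14 15]
242 [ 0.463 -0.249  0.173] [19 19 20]
248 [ 0.465 -0.248  0.173] [17 18 19]
254 [ 0.466 -0.248  0.178] [18 18 19]
260 [ 0.467 -0.248  0.184] [15 17 18]
```

View pics/k4.png

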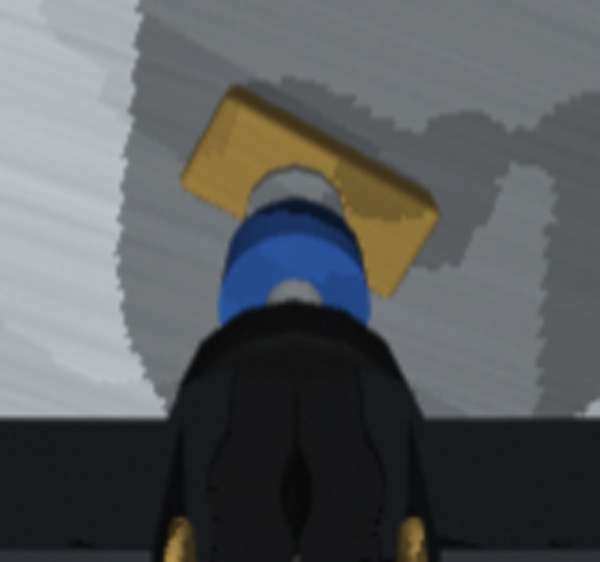

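```bash
python3 - <<'E'
from h import *
X=np.load('w2.npz')['X']
print('w2 finger z rel TCP', [(X[v,u,2]-.2595).round(4) for v,u in((252,185),(254,180),(260,190),(275,188),(255,370),(270,370),(290,360))])
print(X[255,185],X[255,370])
im,d,K,k1,T=snap('wrist')
C=cloud(d,K,k1,np.array(cams.camera_params('wrist')['hand_eye']))
for v in range(224,345,6): print(v,(C[v,262]*1000).round(0),(C[v,279]*1000).round(0),(C[v,245]*1000).round(0))
E
```

```text
w2 finger z rel TCP [np.float64(0.0085), np.float64(0.0106), np.float64(0.0144), np.float64(0.0191), np.float64(0.0115), np.float64(0.0201), np.float64(-0.2595)]
[0.47145382 0.19855291 0.27222057] [0.49724168 0.27820383 0.27099468]
224 [  5. -11.  52.] [ 5.  0. 52.] [-30. -34. 167.]
230 [  1. -11.  52.] [16.  0.  5.] [-37. -34. 168.]
236 [14. -8.  3.] [16.  0. -3.] [-43. -34. 167.]
242 [14. -8. -5.] [14.  0. -5.] [-50. -34. 169.]
248 [11. -8. -6.] [11.  0. -6.] [-56. -35. 168.]
254 [ 10.  -8. -10.] [ 10.   0. -10.] [-62. -35. 167.]
260 [ 10.  -7. -17.] [ 10.  -0. -18.] [ 11. -14. -20.]
266 [ 10.  -7. -23.] [  8.  -0. -20.] [ 35.  -8. -78.]
272 [ 10.  -7. -29.] [  6.  -0. -21.] [ 35.  -8. -82.]
278 [ 10.  -7. -34.] [  4.  -0. -22.] [ 34.  -8. -83.]
284 [ 10.  -6. -39.] [  1.  -0. -22.] [ 33.  -8. -84.]
290 [  9.  -6. -43.] [ -2.  -0. -23.] [ 31.  -8. -84.]
296 [ 10.  -6. -48.] [ -4.  -0. -23.] [ 31.  -8. -85.]
302 [  68.   -0. -152.] [ -6.  -0. -24.] [ 30.  -8. -87.]
308 [ 27.  -4. -85.] [ 27.  -0. -84.] [ 30.  -7. -89.]
314 [ 27.  -4. -86.] [ 27.  -0. -87.] [ 28.  -7. -89.]
320 [ 25.  -4. -86.] [ 26.  -0. -87.] [ 28.  -7. -90.]
326 [ 25.  -4. -89.] [ 24.  -0. -87.] [ 26.  -7. -90.]
332 [ 24.  -4. -89.] [ 23.  -0. -87.] [ 25.  -7. -91.]
338 [ 21.  -4. -87.] [ 20.  -0. -86.] [ 24.  -7. -91.]
344 [ -8.  -6. -51.] [-85.   0.  53.] [ 23.  -7. -92.]
```

The depth shows the real fingertips about 6 mm behind the reported TCP rather than 25 mm ahead: knob top is 0.173, foot's upper face 0.053, so travel is only about 7 mm. I use that offset, so contact on the 24 mm bar should come near TCP z of about 0.142.

Call:
send_rows([
  {"tx":0,"ty":0,"tz":0.4,"wx":0,"wy":0,"wz":0},
  {"tx":0,"ty":0,"tz":0.8,"wx":0,"wy":0,"wz":0},
  {"tx":0,"ty":0,"tz":1.2,"wx":0,"wy":0,"wz":0},
  {"tx":0,"ty":0,"tz":1.6,"wx":0,"wy":0,"wz":0},
  {"tx":0,"ty":0,"tz":1.9,"wx":0,"wy":0,"wz":0},
  {"tx":0,"ty":0,"tz":2.1,"wx":0,"wy":0,"wz":0},
  {"tx":0,"ty":0,"tz":2.1,"wx":0,"wy":0,"wz":0},
  {"tx":0,"ty":0,"tz":2.1,"wx":0,"wy":0,"wz":0},
])

```text
time: 5.88
tcp_pos: [0.4759, -0.2445, 0.1461]
tool_rot: [0.537, -3.095, -0.0]
wrist_force: [1.3, -0.2, 1.8]
gripper_width: 0.0003
finger_force: 1.0
```

Call:
send_rows([
  {"tx":0,"ty":0,"tz":0.1,"wx":0,"wy":0,"wz":0},
  {"tx":0,"ty":0,"tz":0.2,"wx":0,"wy":0,"wz":0},
  {"tx":0,"ty":0,"tz":0.2,"wx":0,"wy":0,"wz":0},
])

```text
time: 6.13
tcp_pos: [0.4758, -0.2445, 0.1441]
tool_rot: [-0.536, 3.095, 0.0]
wrist_force: [0.9, -0.6, 1.8]
gripper_width: 0.0006
finger_force: 1.0
```

Call:
send_rows([
  {"tx":0,"ty":0,"tz":0.1,"wx":0,"wy":0,"wz":0},
  {"tx":0,"ty":0,"tz":0.2,"wx":0,"wy":0,"wz":0},
  {"tx":0,"ty":0,"tz":0.2,"wx":0,"wy":0,"wz":0},
])

```text
time: 6.38
tcp_pos: [0.4759, -0.2445, 0.143]
tool_rot: [-0.536, 3.095, -0.001]
wrist_force: [-1.4, -0.9, 8.8]
gripper_width: 0.0006
finger_force: 4.8
```

Call:
send_rows([
  {"tx":0,"ty":0,"tz":0.1,"wx":0,"wy":0,"wz":0},
  {"tx":0,"ty":0,"tz":0.1,"wx":0,"wy":0,"wz":0},
])

```text
time: 6.55
tcp_pos: [0.4759, -0.2445, 0.1429]
tool_rot: [-0.536, 3.095, -0.002]
wrist_force: [-2.8, 1.9, 18.1]
gripper_width: 0.0002
finger_force: 9.1
```

The stop is firm at TCP z 0.143 with 18 N, so travel is about 31 mm: the 24 mm bar. I hold for 0.75 s, then release.

Call:
send_rows([
  {"tx":0,"ty":0,"tz":0,"wx":0,"wy":0,"wz":0},
  {"tx":0,"ty":0,"tz":0,"wx":0,"wy":0,"wz":0},
  {"tx":0,"ty":0,"tz":0,"wx":0,"wy":0,"wz":0},
  {"tx":0,"ty":0,"tz":0,"wx":0,"wy":0,"wz":0},
  {"tx":0,"ty":0,"tz":0,"wx":0,"wy":0,"wz":0},
  {"tx":0,"ty":0,"tz":0,"wx":0,"wy":0,"wz":0},
  {"tx":0,"ty":0,"tz":0,"wx":0,"wy":0,"wz":0},
  {"tx":0,"ty":0,"tz":0,"wx":0,"wy":0,"wz":0},
  {"tx":0,"ty":0,"tz":0,"wx":0,"wy":0,"wz":0},
])

```text
time: 7.3
tcp_pos: [0.476, -0.2445, 0.1429]
tool_rot: [-0.536, 3.095, -0.002]
wrist_force: [-3.3, 1.7, 18.6]
gripper_width: 0.0001
finger_force: 8.9
```

```bash
python3 - <<'E'
from h import *
im,d,K,k1,T=snap('wrist'); X=cloud(d,K,k1,T)
m=(np.hypot(X[...,0]-.476,X[...,1]+.243)<.03)&(X[...,2]>.014)
b=m&(im[...,2]<im[...,0]*.6)&(im[...,0]>100); print('bar',np.median(X[b][:,2]))
for v in range(182,236,4): print(v,X[v,279].round(3),im[v,279])
E
```

```text
bar 0.2346600444154397
182 [ 0.461 -0.25  -0.002] [78 81 83]
186 [ 0.463 -0.249  0.007] [67 59 42]
190 [ 0.463 -0.249  0.022] [80 65 33]
194 [ 0.465 -0.248  0.028] [85 78 62]
198 [ 0.468 -0.247  0.03 ] [117 121 126]
202 [ 0.471 -0.246  0.03 ] [81 85 87]
206 [ 0.471 -0.246  0.044] [52 54 56]
210 [ 0.471 -0.246  0.058] [52 53 55]
214 [ 0.463 -0.249  0.097] [12 24 43]
218 [ 0.463 -0.249  0.106] [ 27  53 100]
222 [ 0.463 -0.249  0.114] [ 27  54 102]
226 [ 0.465 -0.248  0.115] [ 35  72 133]
230 [ 0.461 -0.25   0.137] [20 34 60]
234 [ 0.461 -0.25   0.143] [14 15 16]
```

Call:
send_rows([
  {"tx":0,"ty":0,"tz":-1,"wx":0,"wy":0,"wz":0},
  {"tx":0,"ty":0,"tz":-2,"wx":0,"wy":0,"wz":0},
  {"tx":0,"ty":0,"tz":-3,"wx":0,"wy":0,"wz":0},
  {"tx":0,"ty":0,"tz":-4,"wx":0,"wy":0,"wz":0},
  {"tx":0,"ty":0,"tz":-6,"wx":0,"wy":0,"wz":0},
  {"tx":0,"ty":0,"tz":-8,"wx":0,"wy":0,"wz":0},
  {"tx":0,"ty":0,"tz":-10,"wx":0,"wy":0,"wz":0},
  {"tx":0,"ty":0,"tz":-10,"wx":0,"wy":0,"wz":0},
  {"tx":0,"ty":0,"tz":-10,"wx":0,"wy":0,"wz":0},
  {"tx":0,"ty":0,"tz":-10,"wx":0,"wy":0,"wz":0},
])

```text
time: 8.18
tcp_pos: [0.4751, -0.2445, 0.2407]
tool_rot: [0.536, -3.094, -0.001]
wrist_force: [0.2, -0.2, 0.9]
gripper_width: 0.0006
finger_force: 0.0
```

```bash
python3 - <<'E'
from h import *
print(env.get_state()['tcp_pos'])
im,d,K,k1,T=snap('wrist'); X=cloud(d,K,k1,T)
m=(np.hypot(X[...,0]-.476,X[...,1]+.243)<.016)&(im.max(-1)<60)&(X[...,2]>.14)&(X[...,2]<.2); print('knob',m.sum(),np.median(X[m],0))
# tweezers from w2 and tw: red paddles in w2
f=np.load('w2.npz'); X=f['X']; im=f['im'].astype(int); v,u=np.mgrid[:420,:560]
r,g,b=im[...,0],im[...,1],im[...,2]
red=((r>90)&(g<r*.5)&(b<r*.5)&(u>240)&(u<310)&(v>195)&(v<260)&(X[...,2]>.028)).astype(np.uint8)
n,l=cv2.connectedComponents(red); c=[]
for i in range(1,n):
    q=l==i
    if q.sum()>15:
        P=X[q]; rc=cv2.minAreaRect((P[:,:2]*1000).astype(np.float32)); print(q.sum(),np.median(P,0),rc)
d=(im.max(-1)<75)&(X[...,2]>.008)&(X[...,2]<.022)&(u>225)&(u<325)&(v>145)&(v<275)
P=X[d][:,:2]*1000; np.savetxt('arms.txt',P)
print(len(P),cv2.minAreaRect(P.astype(np.float32)))
for s in range(450,630,10):
    q=P[np.abs(P[:,0]-s)<2.5,1]
    if len(q): q.sort(); k=np.where(np.diff(q)>6)[0]; print(s,[ (a.min().round(1),a.max().round(1)) for a in np.split(q,k+1)])
for p in([.53,.0,.28],[.53,.21,.22]): print(tool(p).round(1))
E
```

```text
[ 0.47508682 -0.24446084  0.24067031]
knob 1537 [ 0.47499655 -0.24433836  0.17943309]
135 [0.54529971 0.23861724 0.03310498] ((494.0831604003906, 243.735595703125), (12.1769380569458, 131.3042755126953), 84.40858459472656)
127 [0.5508631  0.19222623 0.03328444] ((551.5238647460938, 191.93795776367188), (25.28861427307129, 7.479602813720703), 3.3485891819000244)
1327 ((530.47021484375, 218.5009307861328), (167.33334350585938, 48.17081832885742), 3.597465753555298)
450 [(np.float64(196.4), np.float64(215.7))]
460 [(np.float64(192.0), np.float64(220.4))]
470 [(np.float64(192.6), np.float64(221.9))]
480 [(np.float64(193.3), np.float64(197.2)), (np.float64(218.5), np.float64(223.6))]
490 [(np.float64(193.4), np.float64(197.7)), (np.float64(221.1), np.float64(225.4))]
500 [(np.float64(194.1), np.float64(198.2)), (np.float64(222.3), np.float64(227.1))]
510 [(np.float64(194.5), np.float64(198.8)), (np.float64(224.6), np.float64(228.4))]
520 [(np.float64(194.9), np.float64(199.4)), (np.float64(225.9), np.float64(230.2))]
530 [(np.float64(196.0), np.float64(200.0)), (np.float64(227.4), np.float64(232.0))]
540 [(np.float64(195.0), np.float64(200.5)), (np.float64(228.7), np.float64(232.2)), (np.float64(241.3), np.float64(241.9))]
550 [(np.float64(195.8), np.float64(200.8)), (np.float64(230.8), np.float64(232.7)), (np.float64(243.1), np.float64(243.7))]
560 [(np.float64(196.2), np.float64(201.8)), (np.float64(232.8), np.float64(234.4))]
570 [(np.float64(196.9), np.float64(202.3)), (np.float64(234.5), np.float64(238.6))]
580 [(np.float64(197.8), np.float64(202.7)), (np.float64(236.1), np.float64(240.5))]
590 [(np.float64(199.3), np.float64(203.2)), (np.float64(238.2), np.float64(241.4))]
600 [(np.float64(201.0), np.float64(203.7)), (np.float64(239.5), np.float64(242.8))]
610 [(np.float64(201.3), np.float64(204.4)), (np.float64(240.8), np.float64(244.2))]
[-13.4  21.2  -4. ]
[-20.5  40.9   2.1]
```

The foot is back up (knob at 0.1794) and the tweezers are located: yaw 3.3°, grip centre about (0.550, 0.216). Now I go above them.

Call:
send_rows([
  {"tx":-13.4,"ty":21.2,"tz":-4,"wx":0,"wy":0,"wz":0.05},
  {"tx":-13.4,"ty":21.2,"tz":-4,"wx":0,"wy":0,"wz":0.1},
  {"tx":-13.4,"ty":21.2,"tz":-4,"wx":0,"wy":0,"wz":0.15},
  {"tx":-13.4,"ty":21.2,"tz":-4,"wx":0,"wy":0,"wz":0.2},
  {"tx":-13.4,"ty":21.2,"tz":-4,"wx":0,"wy":0,"wz":0.25},
  {"tx":-20.5,"ty":40.9,"tz":2,"wx":0,"wy":0,"wz":0.286},
  {"tx":-20.5,"ty":40.9,"tz":2,"wx":0,"wy":0,"wz":0.286},
  {"tx":-20.5,"ty":40.9,"tz":2,"wx":0,"wy":0,"wz":0.286},
  {"tx":-20.5,"ty":40.9,"tz":2,"wx":0,"wy":0,"wz":0.286},
  {"tx":-20.5,"ty":40.9,"tz":2,"wx":0,"wy":0,"wz":0.286},
  {"tx":-20.5,"ty":40.9,"tz":2,"wx":0,"wy":0,"wz":0.286},
  {"tx":-20.5,"ty":40.9,"tz":2,"wx":0,"wy":0,"wz":0.286},
], hand=1)

```text
time: 9.23
tcp_pos: [0.5286, 0.2187, 0.2191]
tool_rot: [0.106, -3.136, -0.009]
wrist_force: [-0.5, 1.0, 0.2]
gripper_width: 0.0786
finger_force: 0.0
```

Call:
send_rows([
  {"tx":0,"ty":0,"tz":0,"wx":0,"wy":0,"wz":0},
  {"tx":0,"ty":0,"tz":0,"wx":0,"wy":0,"wz":0},
  {"tx":0,"ty":0,"tz":0,"wx":0,"wy":0,"wz":0},
  {"tx":0,"ty":0,"tz":0,"wx":0,"wy":0,"wz":0},
])

```text
time: 9.57
tcp_pos: [0.5316, 0.2068, 0.2212]
tool_rot: [0.084, -3.14, 0.003]
wrist_force: [-0.5, -0.9, -0.8]
gripper_width: 0.0883
finger_force: 0.0
```

```bash
cat > tw.py <<'E'
from h import *
s=env.get_state(); M=R.from_rotvec(s['tool_rot']).as_matrix()
print(s['tcp_pos'],'yaw y',np.degrees(np.arctan2(M[1,1],M[0,1])),'tz',M[:,2].round(3),s['gripper_width'])
im,d,K,k1,T=snap('wrist'); X=cloud(d,K,k1,T); np.savez('w5.npz',im=im,X=X)
r,g,b=[im[...,i].astype(int) for i in range(3)]; z=X[...,2]
near=(np.hypot(X[...,0]-.55,X[...,1]-.215)<.06)
red=((r>60)&(g<r*.5)&(b<r*.5)&near&(z>.024)&(z<.045)).astype(np.uint8)
n,l=cv2.connectedComponents(red)
for i in range(1,n):
    q=l==i
    if q.sum()>30:
        P=X[q]; print(q.sum(),np.median(P,0),cv2.minAreaRect((P[:,:2]*1000).astype(np.float32)))
a=np.radians(3.35); P=X[(im.max(-1)<75)&(z>.008)&(z<.022)&(np.hypot(X[...,0]-.53,X[...,1]-.215)<.12)][:,:2]*1000
for t in (480,500,520):
    q=np.sort(P[np.abs(P[:,0]-t)<2,1])
    if len(q): k=np.where(np.diff(q)>6)[0]; print(t,[(w.min().round(1),w.max().round(1)) for w in np.split(q,k+1)])
E
python3 tw.py; python3 -c "
from h import *
print(tool([.55,.216,.10]).round(2),tool([.55,.216,0.0]).round(2))"
```

```text
[0.53163936 0.20678782 0.22115774] yaw y 93.07618765469944 tz [-0.    -0.002 -1.   ] 0.0883319720119815
192 [0.54521036 0.23793584 0.03296933] ((546.67236328125, 238.38259887695312), (26.35575294494629, 7.716305732727051), 9.854595184326172)
194 [0.55076013 0.19226943 0.03305298] ((551.27099609375, 192.2842559814453), (24.843645095825195, 7.454168319702148), 2.174313545227051)
480 [(np.float64(193.1), np.float64(196.4)), (np.float64(218.3), np.float64(221.7))]
500 [(np.float64(194.1), np.float64(197.4)), (np.float64(221.8), np.float64(225.1))]
520 [(np.float64(195.0), np.float64(198.4)), (np.float64(225.2), np.float64(228.6))]
[-1.87  0.81 12.13] [-1.87  0.82 22.13]
```

Call:
send_rows([
  {"tx":-1.8,"ty":0.8,"tz":4,"wx":0,"wy":0,"wz":0},
  {"tx":-1.8,"ty":0.8,"tz":8,"wx":0,"wy":0,"wz":0},
  {"tx":-1.8,"ty":0.8,"tz":12,"wx":0,"wy":0,"wz":0},
  {"tx":-1.8,"ty":0.8,"tz":15,"wx":0,"wy":0,"wz":0},
  {"tx":-1.8,"ty":0.8,"tz":17,"wx":0,"wy":0,"wz":0},
  {"tx":-1.8,"ty":0.8,"tz":17,"wx":0,"wy":0,"wz":0},
  {"tx":-1.8,"ty":0.8,"tz":17,"wx":0,"wy":0,"wz":0},
  {"tx":-1.8,"ty":0.8,"tz":17,"wx":0,"wy":0,"wz":0},
])

```text
time: 10.28
tcp_pos: [0.55, 0.2185, 0.0527]
tool_rot: [-0.088, 3.138, 0.002]
wrist_force: [0.2, 0.3, -0.7]
gripper_width: 0.088
finger_force: 0.0
```

```bash
python3 - <<'E'
from h import *
s=env.get_state(); print(s['tcp_pos'],s['wrist_force'],tool([.5495,.2155,0]).round(2))
im,d,K,k1,T=snap('wrist'); save('w6',im)
C=cloud(d,K,k1,np.array(cams.camera_params('wrist')['hand_eye']))
# finger points: |y| near pads
m=(np.abs(np.abs(C[...,1])-.05)<.012)&(np.abs(C[...,0])<.02)&(C[...,2]<.02)&(im.max(-1)<60)
print('finger tool z pct',np.percentile(C[m][:,2]*1000,[50,90,97,99.5]), np.percentile(np.abs(C[m][:,1])*1000,[1,5,50]),np.percentile(C[m][:,0]*1000,[1,50,99]))
E
```

```text
[0.54996678 0.21846258 0.05272981] [ 0.22726273  0.31631187 -0.74064321] [ 0.08 -0.3   5.27]
finger tool z pct [-56.80729764 -19.72866681 -11.37016201  -7.49962988] [43.41236375 44.06388575 51.3035159 ] [-8.58105061  9.65910087 19.74822008]
```

View pics/w6.png

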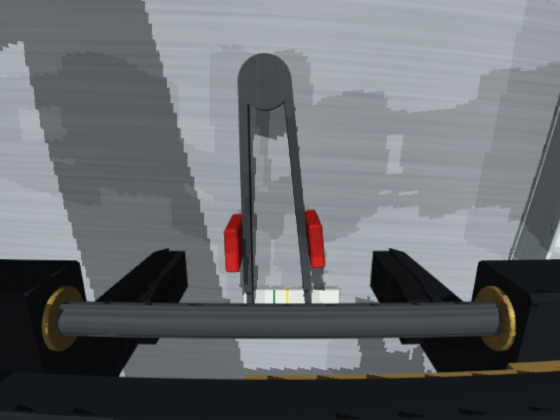

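The paddles (233,243) and (315,238) sit centred between the open fingers; the scale's green line is at (273,296) and yellow at (288,296). Descending the rest.

Call:
send_rows([
  {"tx":0,"ty":-0.3,"tz":1.5,"wx":0,"wy":0,"wz":0},
  {"tx":0,"ty":-0.3,"tz":3,"wx":0,"wy":0,"wz":0},
  {"tx":0,"ty":-0.3,"tz":4,"wx":0,"wy":0,"wz":0},
  {"tx":0,"ty":-0.3,"tz":4.8,"wx":0,"wy":0,"wz":0},
  {"tx":0,"ty":-0.3,"tz":5.2,"wx":0,"wy":0,"wz":0},
  {"tx":0,"ty":-0.3,"tz":5.2,"wx":0,"wy":0,"wz":0},
  {"tx":0,"ty":-0.3,"tz":5.2,"wx":0,"wy":0,"wz":0},
])

```text
time: 10.92
tcp_pos: [0.5492, 0.2159, -0.0004]
tool_rot: [-0.09, 3.14, 0.001]
wrist_force: [0.5, 0.6, 0.4]
gripper_width: 0.0881
finger_force: 0.0
```

Call:
send_rows([
  {"tx":0,"ty":0,"tz":0,"wx":0,"wy":0,"wz":0},
  {"tx":0,"ty":0,"tz":0,"wx":0,"wy":0,"wz":0},
  {"tx":0,"ty":0,"tz":0,"wx":0,"wy":0,"wz":0},
  {"tx":0,"ty":0,"tz":0,"wx":0,"wy":0,"wz":0},
  {"tx":0,"ty":0,"tz":0,"wx":0,"wy":0,"wz":0},
  {"tx":0,"ty":0,"tz":0,"wx":0,"wy":0,"wz":0},
  {"tx":0,"ty":0,"tz":0,"wx":0,"wy":0,"wz":0},
  {"tx":0,"ty":0,"tz":0,"wx":0,"wy":0,"wz":0},
], hand=0.545, grip_force=20)

```text
time: 11.58
tcp_pos: [0.5492, 0.2158, -0.0006]
tool_rot: [-0.09, 3.14, 0.0]
wrist_force: [0.0, 0.1, 2.2]
gripper_width: 0.0479
finger_force: 11.2
```

It holds at 47.9 mm and 11 N as intended. Lifting.

Call:
send_rows([
  {"tx":0,"ty":0,"tz":-0.5,"wx":0,"wy":0,"wz":0},
  {"tx":0,"ty":0,"tz":-1.5,"wx":0,"wy":0,"wz":0},
  {"tx":0,"ty":0,"tz":-3,"wx":0,"wy":0,"wz":0},
  {"tx":0,"ty":0,"tz":-5,"wx":0,"wy":0,"wz":0},
  {"tx":0,"ty":0,"tz":-7,"wx":0,"wy":0,"wz":0},
  {"tx":0,"ty":0,"tz":-9,"wx":0,"wy":0,"wz":0},
  {"tx":0,"ty":0,"tz":-11,"wx":0,"wy":0,"wz":0},
  {"tx":0,"ty":0,"tz":-13,"wx":0,"wy":0,"wz":0},
  {"tx":0,"ty":0,"tz":-15,"wx":0,"wy":0,"wz":0},
  {"tx":0,"ty":0,"tz":-17,"wx":0,"wy":0,"wz":0},
  {"tx":0,"ty":0,"tz":-18,"wx":0,"wy":0,"wz":0},
  {"tx":0,"ty":0,"tz":-18,"wx":0,"wy":0,"wz":0},
])

```text
time: 12.58
tcp_pos: [0.5501, 0.2163, 0.1819]
tool_rot: [-0.089, 3.136, 0.003]
wrist_force: [-0.6, -0.4, -1.2]
gripper_width: 0.0483
finger_force: 10.5
```

Call:
send_rows([
  {"tx":0,"ty":0,"tz":0,"wx":0,"wy":0,"wz":0},
  {"tx":0,"ty":0,"tz":0,"wx":0,"wy":0,"wz":0},
  {"tx":0,"ty":0,"tz":0,"wx":0,"wy":0,"wz":0},
  {"tx":0,"ty":0,"tz":0,"wx":0,"wy":0,"wz":0},
  {"tx":0,"ty":0,"tz":0,"wx":0,"wy":0,"wz":0},
  {"tx":0,"ty":0,"tz":0,"wx":0,"wy":0,"wz":0},
])

```text
time: 13.08
tcp_pos: [0.5486, 0.2156, 0.1786]
tool_rot: [0.09, -3.139, 0.0]
wrist_force: [-0.6, 0.1, -1.0]
gripper_width: 0.0485
finger_force: 10.5
```

```bash
python3 - <<'E'
from h import *
im,d,K,k1,T=snap('wrist'); np.savez('w7.npz',im=im,X=cloud(d,K,k1,T),C=cloud(d,K,k1,np.array(cams.camera_params('wrist')['hand_eye'])))
a=cv2.resize(im[40:320,140:420],(590,590),interpolation=cv2.INTER_CUBIC); 
im2,*_=snap('scene'); b=cv2.resize(im2[200:340,300:348+4],(202,590),interpolation=cv2.INTER_CUBIC)
save('w7',np.hstack([a,b]))
E
```

```text
(no output)
```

View pics/w7.png

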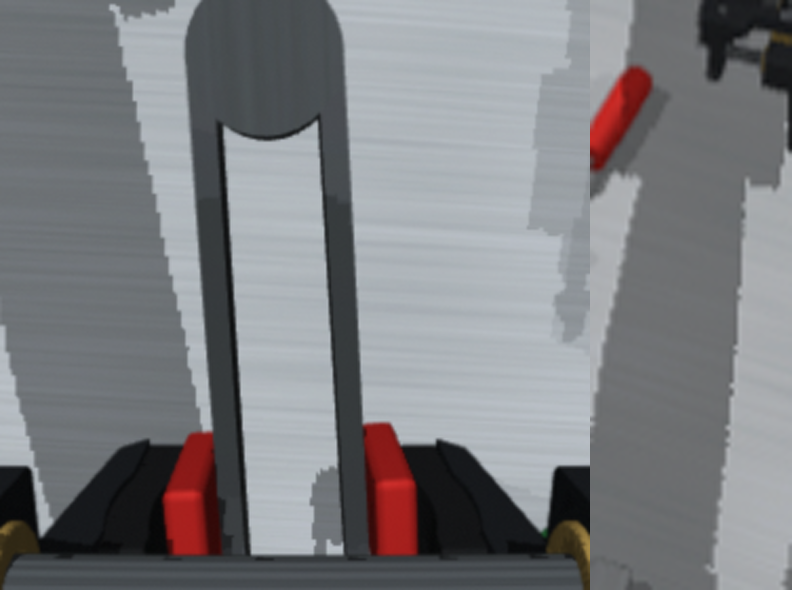

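The tweezers hang level in the fingers, gripped on both red paddles, arms nearly parallel; the gauged lines are hidden behind the rod, so I measure the arm divergence from depth.

```bash
cat > gap.py <<'E'
from h import *
C=np.load('w7.npz')['C']*1000; im=np.load('w7.npz')['im']; X=np.load('w7.npz')['X']
r=im.astype(int); m=(X[...,2]>.1)&(X[...,2]<.26)&(np.abs(C[...,1])<24)&(C[...,0]>18)&(r[...,0]<r[...,2]*1.3)&(C[...,2]>-40)
z=C[m][:,2]; print('z pct',np.percentile(z,[5,50,95]), 'world z low',np.percentile(X[m][:,2],[1,50]))
m&=np.abs(C[...,2]-np.median(z))<6
P=C[m]; xs=[];lo=[];hi=[]
for x in np.arange(22,72,2.):
    q=np.sort(P[np.abs(P[:,0]-x)<1,1])
    if len(q)<6: continue
    k=np.argmax(np.diff(q)); g=q[k+1]-q[k]
    if g>8: xs.append(x); lo.append(q[k]); hi.append(q[k+1])
xs=np.array(xs); a=np.polyfit(xs,lo,1); b=np.polyfit(xs,hi,1); print(len(xs),a,b)
print('gap@',xs[[0,-1]],np.array(hi)[[0,-1]]-np.array(lo)[[0,-1]])
th=np.arctan(a[0])-np.arctan(b[0]); print('div',th,'gap est',19+155*np.sin(th), 'linear extrapolated gap at tip', np.polyval(b-a,-65))
E
python3 gap.py
```

```text
z pct [-16.65184261 -15.29145885 -10.64684649] world z low [0.1815782 0.193977 ]
25 [ -0.04269773 -11.24534085] [-0.07162805 10.3081295 ]
gap@ [22. 70.] [20.91221833 19.56910344]
div 0.028834118828001902 gap est 23.468669144912113 linear extrapolated gap at tip 23.433941275406546
```

```bash
python3 - <<'E'
from h import *
im,d,K,k1,T=snap('top'); X=cloud(d,K,k1,T); o=np.load('top.npz'); v,u=np.mgrid[:420,:560]
for n,bx in(('mid',(250,280,155,185)),('gauge',(330,360,205,225))):
    for I,Y in((o['im'],o['X']),(im,X)):
        r,g,b=[I[...,i].astype(int) for i in range(3)]
        m=(r>100)&(g>r*.6)&(b<r*.5)&(u>=bx[0])&(u<=bx[1])&(v>=bx[2])&(v<=bx[3]); print(n,m.sum(),np.median(Y[m],0).round(4))
s=env.get_state(); print(s['time'],s['tcp_pos'],s['gripper_width'],s['finger_force'],abs(s['dq']).max())
print(env.hand_in())
E
```

```text
mid 147 [0.637  0.     0.0141]
mid 148 [6.371e-01 2.000e-04 1.390e-02]
gauge 89 [ 0.4785 -0.2334  0.024 ]
gauge 99 [ 0.4763 -0.232   0.0241]
13.2333 [0.54885473 0.21560102 0.17901441] 0.04830462673696637 10.466775948152645 0.0036916365646257024
the job is handed in; nothing more can be done
None
```

The bar under the gauge read 24 mm. I handed the job in at 13.2 s with the tweezers held about 18 cm up at a measured tip gap of about 23.4 mm; the foot had sprung back up, and the bars measured within about 3 mm of where they started.

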